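# Set up a jeweller's bench for doming

## Robot

A 6-joint arm with a two-finger parallel gripper is mounted at the origin on the work surface. World frame = base frame: x ahead of the robot, y to its left, z up, the work surface at z = 0. Lengths are in m, angles in degrees, forces in N, time in s.
With the tool pointing down it reaches from about 0.4 to 0.825 m from the base axis. Payload 7 kg.
Tool frame: the origin (TCP) lies at the very end of the fingers, on their centre line; the grasp point (between the pads) lies 19 mm behind it (ctrl.grip_point_offset is the distance from the TCP to the grasp point, in m); x points along the fingers, z is the direction in which the jaws open and shut, and the axes are right-handed (so a half turn about x gives the same grasp; the last joint's range is limited). The gripper opens to 88 mm and grips with 3 to 60 N. Pads are 19 mm wide; open, the fingers measure 130 mm over their backs; the gripper's body (78 mm by 193 mm) begins 47 mm behind the grasp point.
Start: joints at [-49.039, 20.546, 0.682, 0, -70.136, -16.507], TCP at [0.279, -0.614, 0.197] pointing down, gripper open.
Joint ranges: [-176.03, 176.03], [-82.01, 121.73], [-58.28, 71.71], [-173.87, 95.51], [-174.79, -0.11], [-173.66, 173.66]. Speed limits (degrees/s): [136.94, 136.94, 172.46, 180, 180, 180].

## Interface

Orientations are given as [roll, pitch, yaw] about the fixed x, y, z axes, in that order (R = Rz(yaw) Ry(pitch) Rx(roll)).
In Python, from plant import get_obs, snapshot, calibration, close_job, ctrl gives the robot as it stands.
- The arm moves only by the tool move_arm, never from a script. Its argument "commands" is a list that holds one entry, the list of rows, each a list of 4 numbers: the shift along the tool's x, y, z in cm, then the turn about the tool's x in rad. In form: [[[dx, dy, dz, spin], ...]]. A call has 1 to 8 rows; each row shifts and turns the commanded pose from where the row before left it, along the tool's axes as they then stand; what a row does not reach is not made up. A row lasts 1/10 s, in which the tool goes at most 50 mm and 8.59 degrees, less where a joint would pass 70% of its speed; a pose out of reach is approached as far as the arm can. A call with a gripper value outside its range is refused whole. "jaw" is the finger opening in cm, from 0 to 8.76, set as the call begins (left out, the last holds). The fingers move at their own pace and stop on an object; the grip force is fixed at half the most. Time passes only in rows, so rows that do not move let the fingers close. It gives the time, the measured TCP pose, the force and the opening at its end, in the units of the state.
- get_obs(): the state, without advancing time (a new reading comes with each control period).
- snapshot(name): name is "side" or "top"; returns (picture, depth): 420x560x3 uint8, red, green, blue; 420x560 float32, m along the optical axis (not along the pixel's ray), 0 where there is no reading.
- calibration(name): a dict with "mtx" (3x3 intrinsics, pixels), "k1" (the pictures are not rectified: a ray, as slopes to the right and down, at radius r is drawn at 1 + k1 r^2 times it, then the intrinsics apply), "T" (4x4, takes a point from camera to world coordinates). Camera axes: x right, y up, looking along -z (the intrinsics and any distortion apply to the point x, -y, -z); pixel columns grow to the right and rows downward; lengths in m; the calibration is good to about 2 mm. A picture is of the moment at which its call begins. calibration takes no time and is no camera call.
- close_job(): hands the job in, once; it reports no verdict.
The state is a dict: "clock": time; "joint_pos": joint angles; "qvel": joint speeds; "tau": joint torques, N m; "tool_pos": TCP position; "orientation": TCP orientation; "force": force on the tool from outside, world axes, zero at the start; "moment": the same for the moment, N m; "opening": finger opening in m.
Only numpy, scipy, OpenCV 4.12 (cv2) and the standard library are available. Lean on these libraries where they do the work, as an engineer would, in place of code of your own. Each camera call takes 0.05 s, during which the arm holds its last target. There are 200 camera calls.

## Task

Set up the bench for doming: put the steel bench block squarely on the middle of the rubber pad, and the doming cube on the middle of the bench block. Stand the round tin halfway between the rubber pad and the bead tray, and the punch stand on the pad's other side, in line with tray, tin and pad and as far from the pad as the tin is, with its long sides running across that line. Keep all four upright, and leave the pliers, the calculator and the jar where they are.

Things in the scene. Friction and masses are not known exactly. Their poses are not given: they have to be found in the camera images.
- pad: fixed square pad of tan gum rubber, 90 x 90 x 12 mm, lying on the bench; origin at the centre of its underside (bench level), z up; its y axis points along the row, towards the bead tray or exactly away from it (within about 2 degrees); its x axis runs across the row
- tray: fixed low dark wooden tray holding small coloured beads, 100 mm (its x, across the row) x 70 mm (its y, along the row) x 16 mm high, with three compartments; origin at the centre of its underside, z up; its centre is 230 to 250 mm from the pad's centre, on either side of the pad
- block: loose steel bench block, a plain flat square slab 56 x 56 x 25 mm, 0.5 to 0.7 kg; origin at the centre of its underside, x and y along its sides, z up
- cube: loose steel doming cube with 40 mm sides, dark round dimples drawn on its top and sides (its faces are flat to the touch), 0.4 to 0.55 kg; origin at the centre of its underside, x and y along its sides, z up
- tin: loose closed round aluminium tin, 52 mm diameter, 26 mm high, 0.06 to 0.13 kg; origin at the centre of its underside, z up
- stand: loose light-wood punch stand: a block 80 mm (x) x 40 mm (y) x 34 mm high with a row of four upright steel ball punches along the middle of its top, fixed in it, rising to 58 mm above the underside; about 0.16 kg; origin at the centre of its underside, z up; grip it by the wood across its 40 mm width
- pliers: bystander, leave alone: loose pliers lying on the far side of the bench, 125 mm long (x, jaws to +x), 56 mm wide, 13 mm high; origin at bench level under the pivot
- calculator: bystander, leave alone: black pocket calculator lying flat to the left, 110 mm (x) x 66 mm (y) x 13 mm; origin at the centre of its underside
- jar: bystander, leave alone: closed green glass jar with a white cap to the right, 48 mm diameter, 62 mm high; origin at the centre of its underside
Not all that is in view belongs to the job. Leave any purple look-alike of the tin alone.

How it is judged:
By the outcome, as a careful person would: the job done as asked, in the order asked, and still so for the second after the job is handed in, with the robot touching nothing.
It also fails if it takes over 115 s, if anything falls off the work surface, if the arm or the gripper's body presses on something with over 40 N, if the wrist force passes 120 N, or if a joint passes its speed limit or range.

## Working session

There is one attempt and no reset: what is moved stays moved. The work goes in short steps, Python scripts to look and compute and a tool call to move; the robot and the scene stay as the last step left them, time stands still between calls to the robot, and variables do not carry over. Pictures are saved under pics/ and viewed, about 12 in all and at most 16, crops included, and the job is handed in when it is done.

Besides the shell and the picture viewer there is one more tool, called as name([rows], argument=value, ...), one row to a line, values as JSON. move_arm: Moves the arm, as the interface text tells. Its arguments: {"type":"object","properties":{"commands":{"type":"array"},"jaw":{"type":"number"}},"required":["commands"]}

```bash
ls; mkdir -p pics; cat > h.py <<'E'
import numpy as np, cv2
from plant import get_obs, snapshot, calibration, close_job, ctrl
def pts(name, depth, uv):
    c=calibration(name); K=np.array(c["mtx"]); T=np.array(c["T"]); uv=np.atleast_2d(np.asarray(uv,float))
    n=cv2.undistortPoints(uv.reshape(-1,1,2),K,np.array([c["k1"],0,0,0.])).reshape(-1,2)
    d=np.broadcast_to(depth,(len(n),))
    p=np.c_[n[:,0]*d,-n[:,1]*d,-d,np.ones(len(n))]
    return (p@T.T)[:,:3]
def cloud(name,depth):
    h,w=depth.shape; u,v=np.meshgrid(np.arange(w),np.arange(h))
    P=pts(name,depth.ravel(),np.c_[u.ravel(),v.ravel()]).reshape(h,w,3); P[depth==0]=np.nan
    return P
def save(n,img): cv2.imwrite("pics/%s.png"%n,cv2.cvtColor(img,cv2.COLOR_RGB2BGR))
E
python3 - <<'E'
from h import *
for n in("side","top"):
    p,d=snapshot(n); save(n+"0",p); np.savez("pics/%s0.npz"%n,p=p,d=d)
    print(n,np.array(calibration(n)["T"]).round(3).tolist(),calibration(n)["mtx"],calibration(n)["k1"])
print(get_obs(),ctrl.grip_point_offset)
E
```

```text
pics
side [[0.988, 0.075, -0.132, 0.475], [-0.152, 0.508, -0.848, -0.9], [0.004, 0.858, 0.514, 0.572], [0.0, 0.0, 0.0, 1.0]] [[398.61301869   0.         279.48211956]
 [  0.         398.61301869 207.91101271]
 [  0.           0.           1.        ]] -0.012249490386467814
top [[0.018, 0.995, -0.102, 0.442], [-1.0, 0.016, -0.012, -0.007], [-0.01, 0.103, 0.995, 1.695], [0.0, 0.0, 0.0, 1.0]] [[518.29414393   0.         272.23167329]
 [  0.         518.29414393 212.62881048]
 [  0.           0.           1.        ]] -0.08859501930832234
{'clock': 0.1, 'joint_pos': array([-4.90405661e+01,  2.05874036e+01,  6.39468061e-01, -1.48780490e-02,
       -7.01358113e+01, -1.65071162e+01]), 'qvel': array([-4.60193800e-02,  5.20336971e-05,  1.24420888e-01,  7.04029418e-02,
       -2.95844752e-02, -2.06174891e-02]), 'tau': array([-8.96872316e-04, -5.84164560e+01,  2.93754548e+01,  7.01555416e+00,
        1.01893200e-02, -3.00874956e-05]), 'tool_pos': array([ 0.27917165, -0.61404816,  0.19632796]), 'orientation': array([  7.02648168,  89.91509285, 121.47373373]), 'force': array([-1.29951768,  0.38403951,  0.04057329]), 'moment': array([0.03803456, 0.04172692, 0.04129172]), 'opening': 0.08780530307226855} 0.0188
```

View pics/top0.png

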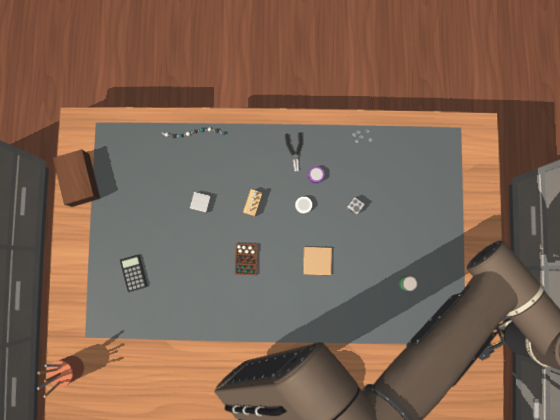

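View pics/side0.png

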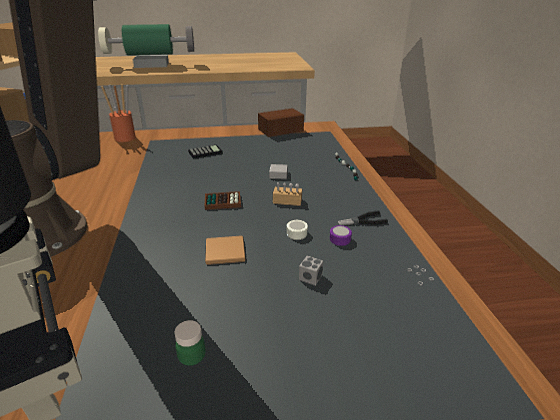

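Top view: the block is the grey slab at (201,202), the stand is at (253,202), the tin is the silver-white round at (304,205) and the cube is at (356,205). The tray is at (247,258), the pad at (318,261) and the jar at (409,284).

Possible mix-ups:
- **Tin:** the silver round at (304,205) or the purple one at (316,174). I choose the silver one.
- **Block:** the grey slab at (201,202) or the brown box at (75,178). I choose the grey slab.
- **Cube:** the dimpled one at (356,205). Nothing else looks like it.

```bash
cat >> h.py <<'E'
def measure(name,p,d,items,zmin=.006):
    """items: label->(u,v,radius_m). Top-face points of each thing: minAreaRect in world xy."""
    P=cloud(name,d); out={}
    for k,(u,v,r,zlo,zhi) in items.items():
        c=pts(name,np.nanmedian(d[int(v)-2:int(v)+3,int(u)-2:int(u)+3]),[u,v])[0]
        m=(np.hypot(P[...,0]-c[0],P[...,1]-c[1])<r)&(P[...,2]>zlo)&(P[...,2]<zhi)
        q=P[m][:,:2].astype(np.float32); R=cv2.minAreaRect(q*1000)
        out[k]=R; print(k,"c",np.round(R[0],1),"size",np.round(R[1],1),"ang",round(R[2],1),"n",m.sum(),"z",np.percentile(P[m][:,2],[5,50,95]).round(4), "mean",q.mean(0).round(4))
    return out
E
python3 - <<'E'
from h import *
z=np.load("pics/top0.npz"); p,d=z["p"],z["d"]
P=cloud("top",d); print("table z",[np.nanmedian(P[v-4:v+4,u-4:u+4,2]).round(4) for u,v in((180,240),(280,230),(380,230),(280,300))], "noise",np.nanstd(P[225:235,270:290,2]))
measure("top",p,d,dict(block=(201,202,.06,.012,.04),stand=(253,202,.06,.02,.07),tin=(304,205,.045,.013,.04),cube=(356,205,.045,.02,.06),tray=(247,258,.09,.006,.03),pad=(318,261,.09,.006,.03),purple=(316,174,.04,.013,.06),jar=(409,284,.04,.03,.09)))
c=cv2.resize(p[160:300,180:380],None,fx=4,fy=4,interpolation=cv2.INTER_CUBIC); save("crop0",c)
E
```

```text
table z [np.float64(0.0021), np.float64(0.001), np.float64(0.0), np.float64(0.0006)] noise 0.0039852397539679955
block c [644.7 249.6] size [57.6 89.6] ang 78.0 n 306 z [0.017  0.0247 0.0308] mean [0.6457 0.2488]
stand c [646.5  77.6] size [41.  80.8] ang 72.8 n 314 z [0.0272 0.0343 0.0552] mean [0.6456 0.0771]
tin c [641.6 -86.8] size [49.  52.1] ang 0.6 n 210 z [0.0194 0.0259 0.033 ] mean [ 0.6418 -0.0881]
cube c [ 640.9 -255.6] size [39.8 40.5] ang 55.2 n 159 z [0.0296 0.04   0.0463] mean [ 0.64  -0.254]
tray c [468.9  91.1] size [168.7 167.6] ang 60.7 n 636 z [0.0063 0.0107 0.019 ] mean [0.4648 0.0959]
pad c [ 459.2 -133.3] size [167.8 170.6] ang 66.6 n 890 z [0.0066 0.0113 0.0187] mean [ 0.463  -0.1369]
purple c [ 743.  -128.2] size [50.9 50.9] ang 36.4 n 208 z [0.0196 0.026  0.0312] mean [ 0.7428 -0.1287]
jar c [ 394.3 -421. ] size [40. 43.] ang 51.0 n 170 z [0.0344 0.0599 0.0677] mean [ 0.3944 -0.4188]
```

View pics/crop0.png

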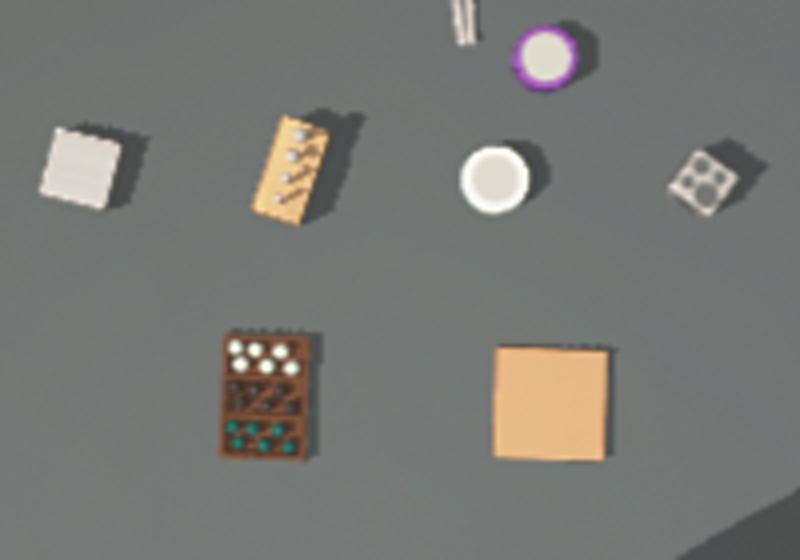

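The crop confirms the choices: silver tin at crop (495,180), with the purple look-alike at (546,58). The dimpled cube is at (703,183), the plain block at (80,168) and the stand at (290,170). Next I'll fit silhouettes for precision.

```bash
cat >> h.py <<'E'
from scipy.optimize import minimize
S=8
def proj(name,P):
    c=calibration(name); T=np.linalg.inv(np.array(c["T"])); q=np.c_[P,np.ones(len(P))]@T.T
    q=q[:,:3]*[1,-1,-1]
    return cv2.projectPoints(q,np.zeros(3),np.zeros(3),np.array(c["mtx"]),np.array([c["k1"],0,0,0.]))[0].reshape(-1,2)
DIM=dict(block=(.056,.056,.025),cube=(.04,.04,.04),tin=(.052,0,.026),stand=(.08,.04,.034),pad=(.09,.09,.012),tray=(.1,.07,.016))
def model(k,x,y,a,z0):
    w,l,h=DIM[k]
    if l==0: t=np.linspace(0,2*np.pi,40,0); b=np.c_[np.cos(t),np.sin(t)]*w/2
    else: b=np.array([[1,1],[1,-1],[-1,-1],[-1,1]])*[w/2,l/2]
    c,s=np.cos(a),np.sin(a); b=b@np.array([[c,s],[-s,c]])+[x,y]
    return np.vstack([np.c_[b,np.full(len(b),z0)],np.c_[b,np.full(len(b),z0+h)]])
def fit(name,p,k,guess,z0=0.,mode="bright",r=26,thr=None):
    """fit x,y,yaw(deg) of thing k to its silhouette"""
    u,v=proj(name,np.array([[guess[0],guess[1],z0+DIM[k][2]/2]]))[0].astype(int)
    u0,v0=u-r,v-r; f=p.astype(np.float32)[v0:v0+2*r,u0:u0+2*r]
    g=f[...,0]-f[...,2] if mode=="warm" else f.mean(2)
    g=cv2.resize(g,None,fx=S,fy=S,interpolation=cv2.INTER_CUBIC)
    bg=np.median(g)
    c=g[r*S-16:r*S+16,r*S-16:r*S+16]
    fg=np.percentile(c,70)
    m=(g>(thr if thr else (bg+fg)/2)).astype(np.uint8)
    n,L,st,_=cv2.connectedComponentsWithStats(m); lab=[i for i in np.unique(L[r*S-30:r*S+30,r*S-30:r*S+30]) if i]
    i=max(lab,key=lambda i:st[i,4]); m=(L==i).astype(np.uint8)
    cs,_=cv2.findContours(m,cv2.RETR_EXTERNAL,cv2.CHAIN_APPROX_NONE); m[:]=0; cv2.drawContours(m,cs,-1,1,-1)
    def cost(q):
        uv=(proj(name,model(k,q[0],q[1],q[2],z0))-[u0,v0]+.5)*S-.5
        h=cv2.convexHull(uv.astype(np.float32)); R=np.zeros_like(m)
        cv2.fillConvexPoly(R,np.round(h*16).astype(np.int32),1,shift=4)
        return float((R!=m).sum())/m.sum()
    best=min((minimize(cost,[guess[0],guess[1],np.radians(guess[2])+da],method="Nelder-Mead",options=dict(initial_simplex=np.array([[guess[0],guess[1],np.radians(guess[2])+da]]*4)+np.array([[0,0,0],[.006,0,0],[0,.006,0],[0,0,.1]]),xatol=1e-5,fatol=1e-5)) for da in(-.1,.1)),key=lambda o:o.fun)
    x,y,a=best.x; print(k,"x %.1f y %.1f mm yaw %.1f"%(x*1e3,y*1e3,np.degrees(a)),"miss %.3f"%best.fun)
    return x,y,np.degrees(a)
def R0():
    o=get_obs()["orientation"]; from scipy.spatial.transform import Rotation as Ro
    return Ro.from_euler("xyz",o,degrees=True).as_matrix()
def go(x,y,z=None,jaw=None):
    """print what is left to a TCP target, in tool axes (cm), and spin (rad) to jaw direction (deg, mod 180); shifts are as after the spin"""
    o=get_obs(); R=R0(); t=np.array(o["tool_pos"]); j=np.degrees(np.arctan2(R[1,2],R[0,2])); sp=0
    if jaw is not None:
        # tool x is down: positive spin lowers world yaw
        dj=(jaw-j+90)%180-90; sp=-np.radians(dj); c,s=np.cos(sp),np.sin(sp); R=R@np.array([[1,0,0],[0,c,-s],[0,s,c]])
    d=R.T@(np.array([x,y,t[2] if z is None else z])-t)*100
    print("t %.2f tcp"%o["clock"],t.round(4),"jaw %.1f"%j,"j6 %.0f"%o["joint_pos"][5],"| shift cm",d.round(2),"spin %.3f (or %.3f)"%(sp,sp-np.sign(sp)*np.pi),"jawdir after %.1f"%np.degrees(np.arctan2(R[1,2],R[0,2])),"open %.4f"%o["opening"],"F",np.round(o["force"],1))
E
cat > m0.py <<'E'
from h import *
p=np.load("pics/top0.npz")["p"]
fit("top",p,"pad",(.463,-.137,0),0,"warm")
fit("top",p,"tray",(.465,.096,0),0,"warm")
fit("top",p,"block",(.645,.249,-12))
fit("top",p,"stand",(.646,.077,73-90),0,"warm"); fit("top",p,"stand",(.646,.077,-17+0),0,"warm")
fit("top",p,"tin",(.642,-.087,0))
fit("top",p,"cube",(.64,-.254,50),thr=115)
R=R0();print(R.round(3)); go(.645,.249,.1,0)
E
python3 m0.py
```

```text
pad x 461.2 y -135.0 mm yaw -1.0 miss 0.014
tray x 462.9 y 96.8 mm yaw -0.8 miss 0.015
block x 646.3 y 251.5 mm yaw -15.6 miss 0.150
stand x 646.8 y 78.9 mm yaw -17.2 miss 0.035
stand x 646.8 y 78.9 mm yaw -17.2 miss 0.035
tin x 642.8 y -87.4 mm yaw -3.4 miss 0.054
cube x 641.5 y -255.2 mm yaw 54.7 miss 0.107
[[-0.001 -0.91  -0.414]
 [ 0.001 -0.414  0.91 ]
 [-1.     0.     0.001]]
t 0.10 tcp [ 0.2792 -0.614   0.1963] jaw 114.4 j6 -17 | shift cm [  9.71 -86.29 -36.59] spin -1.144 (or 1.997) jawdir after -180.0 open 0.0878 F [-1.3  0.4  0. ]
```

```bash
python3 - <<'E'
from h import *
p=np.load("pics/top0.npz")["p"]
for t in (130,150,170,190): print(t); fit("top",p,"block",(.645,.25,-14),thr=t); fit("top",p,"tin",(.642,-.087,0),thr=t)
for t in (100,125,140): fit("top",p,"cube",(.64,-.254,50),thr=t)
print(p[202,190:215].mean(1).astype(int),p[205,290:318].mean(1).astype(int))
E
```

```text
130
block x 646.1 y 252.3 mm yaw -13.4 miss 0.061
tin x 642.6 y -87.7 mm yaw -4.1 miss 0.132
150
block x 646.8 y 253.1 mm yaw -14.7 miss 0.107
tin x 642.8 y -87.7 mm yaw 9.0 miss 0.085
170
block x 646.7 y 251.7 mm yaw -15.1 miss 0.167
tin x 643.0 y -87.2 mm yaw -2.8 miss 0.050
190
block x 646.6 y 253.4 mm yaw -19.1 miss 0.235Traceback (most recent call last):
  File "<stdin>", line 3, in <module>
  File "h.py", line 54, in fit
    best=min((minimize(cost,[guess[0],guess[1],np.radians(guess[2])+da],method="Nelder-Mead",options=dict(initial_simplex=np.array([[guess[0],guess[1],np.radians(guess[2])+da]]*4)+np.array([[0,0,0],[.006,0,0],[0,.006,0],[0,0,.1]]),xatol=1e-5,fatol=1e-5)) for da in(-.1,.1)),key=lambda o:o.fun)
  File "h.py", line 54, in <genexpr>
    best=min((minimize(cost,[guess[0],guess[1],np.radians(guess[2])+da],method="Nelder-Mead",options=dict(initial_simplex=np.array([[guess[0],guess[1],np.radians(guess[2])+da]]*4)+np.array([[0,0,0],[.006,0,0],[0,.006,0],[0,0,.1]]),xatol=1e-5,fatol=1e-5)) for da in(-.1,.1)),key=lambda o:o.fun)
              ~~~~~~~~^^^^^^^^^^^^^^^^^^^^^^^^^^^^^^^^^^^^^^^^^^^^^^^^^^^^^^^^^^^^^^^^^^^^^^^^^^^^^^^^^^^^^^^^^^^^^^^^^^^^^^^^^^^^^^^^^^^^^^^^^^^^^^^^^^^^^^^^^^^^^^^^^^^^^^^^^^^^^^^^^^^^^^^^^^^^^^^^^^^^^^^^^^^^^^^^^^^^^^^^^^^^^^^^^^^^^^^^^^^^^^^^^^^^^^^^
    res = _minimize_neldermead(fun, x0, args, callback, bounds=bounds,
                               **options)
    fsim[j] = func(sim[j])
              ~~~~^^^^^^^^
    fx = function(np.copy(x), *(wrapper_args + args))
  File "h.py", line 50, in cost
    uv=(proj(name,model(k,q[0],q[1],q[2],z0))-[u0,v0]+.5)*S-.5
        ~~~~^^^^^^^^^^^^^^^^^^^^^^^^^^^^^^^^^
  File "h.py", line 26, in proj
    c=calibration(name); T=np.linalg.inv(np.array(c["T"])); q=np.c_[P,np.ones(len(P))]@T.T
ValueError: time passes only in moves, steps and waits
```

move_arm([
  [[0,-4.7,-1.8,0.14],[0,-4.7,-1.8,0.14],[0,-4.7,-1.8,0.14],[0,-4.7,-1.8,0.14],[0,-4.7,-1.8,0.14]],
], jaw=8.76)

```text
clock: 0.6
tool_pos: [0.5211, -0.6671, 0.1973]
orientation: [-12.3, 90.0, 61.8]
force: [0.8, -2.3, 1.4]
opening: 0.0871
```

```bash
python3 -c "
from h import *
go(.6455,.251,.12,74.5)"
```

```text
t 0.60 tcp [ 0.5211 -0.6671  0.1973] jaw 74.1 j6 -67 | shift cm [ 7.75 12.55 91.8 ] spin -0.007 (or 3.134) jawdir after 74.5 open 0.0871 F [ 0.8 -2.3  1.4]
```

move_arm([
  [[0,0.66,4.8,0],[0,0.66,4.8,0],[0,0.66,4.8,0],[0,0.66,4.8,0],[0,0.66,4.8,0],[0,0.66,4.8,0],[0,0.66,4.8,0],[0,0.66,4.8,0]],
])

```text
clock: 1.4
tool_pos: [0.5712, -0.2816, 0.1968]
orientation: [77.8, 90.0, 152.1]
force: [0.6, -0.0, 0.5]
opening: 0.0874
```

move_arm([
  [[0,0.66,4.8,0],[0,0.66,4.8,0],[0,0.66,4.8,0],[0,0.66,4.8,0],[0,0.66,4.8,0],[0,0.66,4.8,0],[0,0.66,4.8,0],[0,0.66,4.8,0]],
])

```text
clock: 2.2
tool_pos: [0.6239, 0.1024, 0.197]
orientation: [114.7, 90.0, -170.9]
force: [1.2, -0.5, 0.1]
opening: 0.0879
```

move_arm([
  [[1,0.66,4.8,0],[2,0.66,4.4,0],[4,0.66,2.0,0],[0,0,0,0]],
])

```text
clock: 2.6
tool_pos: [0.6316, 0.2152, 0.1204]
orientation: [128.0, 89.4, -157.5]
force: [-1.3, -0.1, -1.4]
opening: 0.0875
```

```bash
sed -i 's/^import numpy as np, cv2/import numpy as np, cv2, functools/; s/^from plant import.*/&\ncalibration=functools.lru_cache(None)(calibration)/' h.py; python3 -c "
from h import *
go(.646,.252,.006,75.8)
p,d=snapshot('side'); np.savez('pics/side1.npz',p=p,d=d)
c=cv2.resize(p[120:270,190:390],None,fx=4,fy=4,interpolation=cv2.INTER_CUBIC); save('side1',c)"
```

```text
t 2.60 tcp [0.6316 0.2152 0.1204] jaw 74.5 j6 -141 | shift cm [11.41 -0.59  3.99] spin -0.023 (or 3.118) jawdir after 75.8 open 0.0875 F [-1.3 -0.1 -1.4]
```

View pics/side1.png

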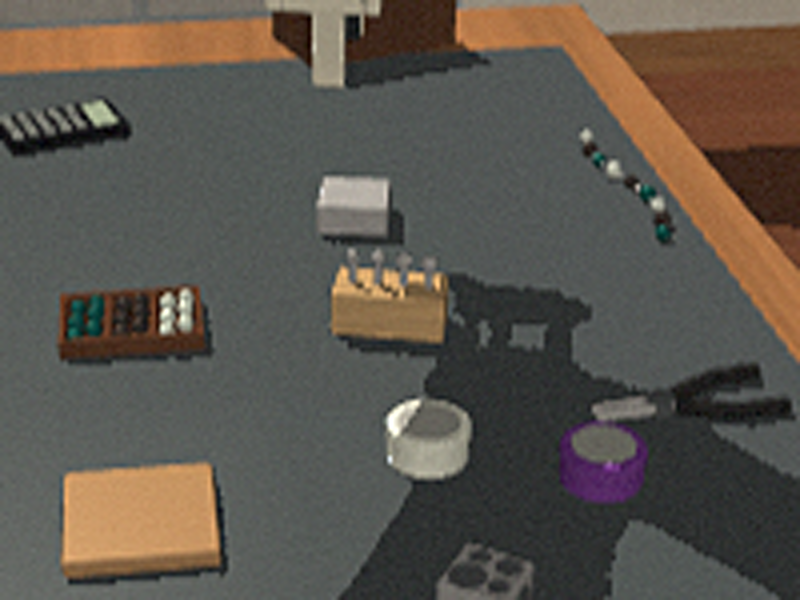

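The side view shows the block at crop (355,205), clear, with a finger above it. I'll go over it and descend.

move_arm([
  [[0,0,0,-0.023],[1.5,-0.6,4.0,0],[3.5,0,0,0],[0,0,0,0],[0,0,0,0]],
])

```text
clock: 3.15
tool_pos: [0.6515, 0.2496, 0.0785]
orientation: [-130.9, 90.0, -55.2]
force: [-0.7, 0.8, 0.5]
opening: 0.0875
```

```bash
python3 -c "
from h import *
go(.646,.252,.006,75.8)"
```

```text
t 3.15 tcp [0.6515 0.2496 0.0785] jaw 75.6 j6 -141 | shift cm [7.25 0.6  0.1 ] spin -0.003 (or 3.139) jawdir after 75.8 open 0.0875 F [-0.7  0.8  0.5]
```

move_arm([
  [[3,0.6,0.1,0],[3,0,0,0],[1.1,0,0,0],[0,0,0,0],[0,0,0,0]],
])

```text
clock: 3.65
tool_pos: [0.6469, 0.2534, 0.0084]
orientation: [-53.7, 89.9, 22.0]
force: [0.3, -0.6, 0.5]
opening: 0.0875
```

move_arm([
  [[0,0,0,0],[0,0,0,0],[0,0,0,0],[0,0,0,0],[0,0,0,0],[0,0,0,0]],
], jaw=4.5)

```text
clock: 4.25
tool_pos: [0.6455, 0.2533, 0.0061]
orientation: [152.8, 90.0, -131.5]
force: [1.7, -0.7, -0.2]
opening: 0.0473
```

```bash
python3 -c "
from h import *
go(.646,.252,.006,75.8)"
```

```text
t 4.25 tcp [0.6455 0.2533 0.0061] jaw 75.7 j6 -142 | shift cm [ 0.01 -0.08 -0.11] spin -0.002 (or 3.139) jawdir after 75.8 open 0.0473 F [ 1.7 -0.7 -0.2]
```

```bash
python3 -c "
from h import *
p,d=snapshot('side'); save('side2',cv2.resize(p[110:210,230:350],None,fx=6,fy=6,interpolation=cv2.INTER_CUBIC)); go(.646,.252,.006,75.8)
p,d=snapshot('top'); np.savez('pics/top1.npz',p=p,d=d)"
```

```text
t 4.30 tcp [0.6454 0.2532 0.0061] jaw 75.7 j6 -142 | shift cm [ 0.01 -0.08 -0.11] spin -0.002 (or 3.139) jawdir after 75.8 open 0.0460 F [-0.1  0.5 -0.5]
```

View pics/side2.png

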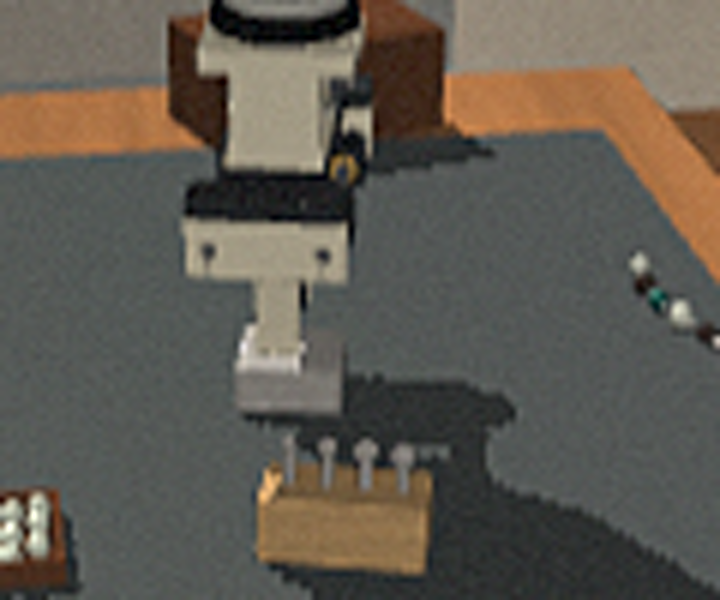

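The fingers have closed past 56 mm without moving the block, and the block still sits at full px (278,172). I'll check where the finger really is.

```bash
python3 -c "
from h import *
for n in('side','top'): print(n,proj(n,np.array([[.6454,.2532,.0061],[.646,.252,.025],[.646-.006,.253-.025,.04],[.646+.006,.253+.025,.04]])).round(1).tolist())
p,d=snapshot('side'); P=cloud('side',d)
for v in range(146,182,3): print(v,[P[v,u].round(3).tolist() for u in(273,276,279,283)])
q=np.load('pics/side1.npz')['p']
for t in(110,130,150):
  try: fit('side',q,'block',(.646,.25,-14),thr=t,r=18)
  except Exception as e: print(e)
"
```

```text
side [[276.8, 173.0], [277.0, 167.8], [276.2, 166.9], [277.7, 160.2]]
top [[199.5, 202.4], [199.0, 201.5], [205.7, 202.9], [190.4, 199.0]]
146 [[0.621, 0.16, 0.138], [0.629, 0.16, 0.138], [0.637, 0.155, 0.139], [0.649, 0.153, 0.139]]
149 [[0.621, 0.162, 0.128], [0.63, 0.161, 0.128], [0.638, 0.157, 0.129], [0.649, 0.157, 0.128]]
152 [[0.621, 0.165, 0.118], [0.63, 0.165, 0.117], [0.639, 0.166, 0.116], [0.65, 0.163, 0.117]]
155 [[0.622, 0.171, 0.106], [0.631, 0.171, 0.105], [0.639, 0.165, 0.107], [0.651, 0.164, 0.107]]
158 [[0.628, 0.213, 0.078], [0.637, 0.213, 0.077], [0.646, 0.209, 0.078], [0.686, 0.376, 0.003]]
161 [[0.629, 0.219, 0.065], [0.637, 0.214, 0.066], [0.647, 0.214, 0.066], [0.682, 0.355, 0.001]]
164 [[0.629, 0.223, 0.053], [0.638, 0.217, 0.055], [0.646, 0.211, 0.057], [0.668, 0.27, 0.029]]
167 [[0.629, 0.219, 0.044], [0.638, 0.217, 0.045], [0.647, 0.213, 0.046], [0.665, 0.251, 0.027]]
170 [[0.63, 0.229, 0.029], [0.64, 0.233, 0.027], [0.649, 0.226, 0.029], [0.661, 0.225, 0.029]]
173 [[0.629, 0.226, 0.02], [0.639, 0.225, 0.02], [0.648, 0.223, 0.02], [0.66, 0.219, 0.022]]
176 [[0.63, 0.229, 0.008], [0.639, 0.225, 0.009], [0.648, 0.223, 0.01], [0.661, 0.222, 0.01]]
179 [[0.628, 0.217, 0.004], [0.638, 0.22, 0.002], [0.647, 0.214, 0.004], [0.659, 0.211, 0.004]]
block x 650.1 y 259.0 mm yaw -10.1 miss 0.102
block x 655.9 y 298.6 mm yaw -7.8 miss 0.810
block x 655.7 y 302.5 mm yaw -8.0 miss 1.035
```

```bash
python3 -c "
from h import *
j=np.array([np.cos(np.radians(74.5)),np.sin(np.radians(74.5)),0]); t=np.array([.6316,.2152,.1204])
print('expected tip px',proj('side',np.array([t-j*.044,t-j*.055,t-j*.065,t-j*.065+[0,0,.03]])).round(1).tolist())
z=np.load('pics/side1.npz'); P=cloud('side',z['d'])
for v in range(128,150,2): print(v,[P[v,u].round(3).tolist() for u in(270,272,274)])
print(get_obs()['joint_pos'].round(2))
"
```

```text
expected tip px [[272.1, 150.1], [271.6, 151.6], [271.2, 152.9], [271.1, 143.1]]
128 [[0.612, 0.157, 0.194], [0.617, 0.154, 0.194], [0.623, 0.153, 0.194]]
130 [[0.612, 0.156, 0.188], [0.617, 0.155, 0.188], [0.623, 0.155, 0.188]]
132 [[0.612, 0.159, 0.181], [0.618, 0.158, 0.181], [0.623, 0.155, 0.182]]
134 [[0.612, 0.159, 0.175], [0.617, 0.153, 0.177], [0.623, 0.155, 0.176]]
136 [[0.612, 0.16, 0.169], [0.618, 0.157, 0.17], [0.624, 0.161, 0.168]]
138 [[0.612, 0.159, 0.163], [0.618, 0.157, 0.164], [0.623, 0.155, 0.164]]
140 [[0.612, 0.159, 0.157], [0.618, 0.161, 0.156], [0.623, 0.159, 0.157]]
142 [[0.66, 0.529, 0.004], [0.667, 0.526, 0.005], [0.675, 0.527, 0.004]]
144 [[0.658, 0.514, 0.002], [0.665, 0.511, 0.003], [0.672, 0.506, 0.005]]
146 [[0.655, 0.49, 0.004], [0.662, 0.485, 0.005], [0.669, 0.486, 0.004]]
148 [[0.653, 0.477, 0.001], [0.659, 0.468, 0.004], [0.667, 0.47, 0.003]]
[  37.48   31.29   -8.94    0.    -49.78 -141.81]
```

The finger's end sits about 29 mm above the reported TCP, in both pictures. I won't trust the stated tip, so I'll measure the offset with the arm still.

move_arm([
  [[-4,0,0,0],[0,0,0,0],[0,0,0,0],[0,0,0,0],[0,0,0,0],[0,0,0,0]],
], jaw=8.76)

```text
clock: 5.0
tool_pos: [0.6451, 0.2529, 0.0453]
orientation: [138.6, 89.9, -145.7]
force: [0.2, 0.2, -0.5]
opening: 0.0853
```

```bash
python3 - <<'E'
from h import *
p,d=snapshot('side'); np.savez('pics/side3.npz',p=p,d=d); go(.646,.252,.006,75.8)
P=cloud('side',d); o=get_obs(); t=np.array(o['tool_pos']); R=R0(); j=R[:,2]
b=t-j*(o['opening']/2+.0105)
for h in(0,.01,.02,.025,.03,.035,.04): print(h,proj('side',(b-j*.0105+[0,0,h])[None]).round(1).tolist())
for v in range(150,172): print(v,p[v,266:284].mean(1).astype(int),P[v,274].round(3))
E
```

```text
t 5.05 tcp [0.6452 0.253  0.0454] jaw 75.7 j6 -142 | shift cm [ 3.94 -0.11 -0.07] spin -0.002 (or 3.139) jawdir after 75.8 open 0.0863 F [ 0.1 -1.2 -0.3]
0 [[274.5, 170.6]]
0.01 [[274.5, 167.6]]
0.02 [[274.5, 164.6]]
0.025 [[274.5, 163.1]]
0.03 [[274.5, 161.5]]
0.035 [[274.5, 160.0]]
0.04 [[274.5, 158.5]]
150 [ 81  85  83  82  86  96 151 146 143 140 142 141 156  77  88  86  82  86] [0.628 0.191 0.113]
151 [ 85  86  86  88  85  88 151 144 144 142 143 143 158  72  82  85  86  83] [0.629 0.2   0.106]
152 [ 86  85  85  87  84  77 154 148 140 143 138 141 173  74  82  81  87  85] [0.629 0.196 0.104]
153 [ 86  87  84  85  83  81 156 143 145 142 141 145 184  80  85  82  82  88] [0.629 0.199 0.1  ]
154 [ 87  80  84  86  84  88 155 145 144 143 142 142 171  76  84  86  83  86] [0.629 0.199 0.096]
155 [ 88  84  86  89  84  92 155 143 142 144 143 143 150  76  85  89  90  91] [0.629 0.198 0.094]
156 [ 85  85  87  88  80  94 154 146 144 148 141 147 150  81  83  86  86  87] [0.629 0.201 0.089]
157 [ 85  87  84  88  79  93 157 150 145 149 146 146 159  81  83  83  84  83] [0.629 0.201 0.086]
158 [ 84 
[... 608 characters left out ...]
  0.276 0.028]
165 [ 88  84  77  79 106 195 185 183 184 185 172 169 175 172 171 179 177 173] [0.639 0.269 0.028]
166 [ 86  86  80  71 143 186 179 180 179 177 179 182 179 176 180 179 183 188] [0.638 0.261 0.028]
167 [ 91  88  85  74 219 179 178 175 176 177 177 175 173 175 177 178 180 183] [0.637 0.254 0.028]
168 [ 83  86  84  90 216 176 177 175 173 175 173 177 174 171 178 180 179 181] [0.636 0.248 0.027]
169 [ 83  86  81  98 189 181 176 177 174 179 176 176 178 179 180 178 174 172] [0.634 0.238 0.028]
170 [ 91  87  81 140 199 185 177 180 181 184 184 176 178 182 180 178 179 173] [0.634 0.233 0.027]
171 [ 88  78  79 137 170 150 150 153 149 160 159 164 168 167 171 173 174 174] [0.632 0.225 0.028]
```

move_arm([
  [[3,-0.1,-0.1,0],[2.5,0,0,0],[0.8,0,0,0],[0,0,0,0],[0,0,0,0]],
])

```text
clock: 5.55
tool_pos: [0.6469, 0.2523, -0.016]
orientation: [-65.6, 89.9, 10.1]
force: [-0.3, -0.5, -0.2]
opening: 0.0878
```

move_arm([
  [[0.2,0,0,0],[0.2,0,0,0],[0.1,0,0,0],[0,0,0,0],[0,0,0,0]],
])

```text
clock: 6.05
tool_pos: [0.6463, 0.252, -0.0217]
orientation: [-47.7, 90.0, 28.0]
force: [0.1, -0.1, -0.1]
opening: 0.0876
```

move_arm([
  [[0,0,0,0],[0,0,0,0],[0,0,0,0],[0,0,0,0],[0,0,0,0],[0,0,0,0]],
], jaw=4.5)

```text
clock: 6.65
tool_pos: [0.6459, 0.2516, -0.0219]
orientation: [145.7, 89.9, -138.7]
force: [-0.6, -1.7, 2.3]
opening: 0.056
```

```bash
python3 -c "
from h import *
go(.646,.252,-.024,75.8)
p,d=snapshot('side'); np.savez('pics/side4.npz',p=p,d=d); P=cloud('side',d);print([P[v,276].round(3).tolist() for v in range(160,180,2)])"
```

```text
t 6.65 tcp [ 0.6459  0.2516 -0.0219] jaw 75.7 j6 -142 | shift cm [ 0.21 -0.    0.04] spin -0.002 (or 3.139) jawdir after 75.8 open 0.0560 F [-0.6 -1.7  2.3]
[[0.63, 0.167, 0.091], [0.63, 0.162, 0.087], [0.631, 0.17, 0.077], [0.636, 0.208, 0.052], [0.636, 0.205, 0.047], [0.636, 0.206, 0.04], [0.636, 0.209, 0.032], [0.637, 0.21, 0.024], [0.636, 0.207, 0.018], [0.638, 0.22, 0.005]]
```

The block is gripped (opening 56.0 mm). The reported TCP z reads about 30 mm below the real finger ends, so from now on I'll add that. Lift and turn.

move_arm([
  [[-2,0,0,0],[-4,0,0,0],[-4,0,0,-0.117],[0,0,0,-0.117],[0,0,0,0],[0,0,0,0]],
])

```text
clock: 7.3
tool_pos: [0.6448, 0.2515, 0.0763]
orientation: [109.7, 89.8, -161.4]
force: [-0.5, -0.1, -6.3]
opening: 0.056
```

```bash
python3 -c "
from h import *
go(.4612,-.135,.03,89.1)"
```

```text
t 7.30 tcp [0.6448 0.2515 0.0763] jaw 88.8 j6 -128 | shift cm [  4.72  17.74 -38.93] spin -0.004 (or 3.137) jawdir after 89.1 open 0.0560 F [-0.5 -0.1 -6.3]
```

move_arm([
  [[0,0.9,-2,-0.004],[0,1.77,-3.9,0],[0,1.77,-3.9,0],[0,1.77,-3.9,0],[0,1.77,-3.9,0],[0,1.77,-3.9,0],[0,1.77,-3.9,0],[0,1.77,-3.9,0]],
])

```text
clock: 8.1
tool_pos: [0.5075, -0.0409, 0.0768]
orientation: [101.1, 89.8, -169.8]
force: [1.0, -0.3, -5.5]
opening: 0.0559
```

move_arm([
  [[0,1.77,-3.9,0],[0,1.77,-3.9,0],[0,0.9,-1.8,0],[3,0,0,0],[1.5,0,0,0],[0,0,0,0],[0,0,0,0],[0,0,0,0]],
])

```text
clock: 8.9
tool_pos: [0.4647, -0.1346, 0.0337]
orientation: [-101.1, 90.0, -11.8]
force: [0.5, 0.5, -4.9]
opening: 0.0556
```

```bash
python3 -c "
from h import *
go(.4612,-.135,-.0095,89.1)"
```

```text
t 8.90 tcp [ 0.4647 -0.1346  0.0337] jaw 89.3 j6 -98 | shift cm [ 4.32  0.35 -0.05] spin 0.003 (or -3.138) jawdir after 89.1 open 0.0556 F [ 0.5  0.5 -4.9]
```

move_arm([
  [[2,0.3,0,0],[1.5,0,0,0],[0.3,0,0,0],[0.2,0,0,0],[0.1,0,0,0],[0,0,0,0],[0,0,0,0]],
])

```text
clock: 9.6
tool_pos: [0.4616, -0.1347, -0.0073]
orientation: [-84.9, 89.9, 4.4]
force: [-0.1, -0.7, -5.3]
opening: 0.0558
```

```bash
python3 -c "
from h import *
go(.4612,-.135,-.0095,89.1)"
```

```text
t 9.60 tcp [ 0.4616 -0.1347 -0.0073] jaw 89.3 j6 -98 | shift cm [ 0.22  0.04 -0.04] spin 0.004 (or -3.138) jawdir after 89.1 open 0.0558 F [-0.1 -0.7 -5.3]
```

move_arm([
  [[0.1,0,0,0],[0.1,0,0,0],[0.05,0,0,0],[0,0,0,0],[0,0,0,0]],
])

```text
clock: 10.1
tool_pos: [0.4613, -0.1347, -0.01]
orientation: [-96.1, 90.0, -6.8]
force: [-2.8, 1.2, 3.7]
opening: 0.0559
```

move_arm([
  [[0,0,0,0],[0,0,0,0],[0,0,0,0],[0,0,0,0],[0,0,0,0]],
], jaw=8.76)

```text
clock: 10.6
tool_pos: [0.4612, -0.1347, -0.0103]
orientation: [-93.6, 90.0, -4.3]
force: [-0.3, 0.2, -0.4]
opening: 0.0862
```

move_arm([
  [[-3,0,0,0],[-4,0,0,0],[-4,0,0,0],[0,4.5,0,0.14],[0,4.5,0,0.14],[0,0,0,0.14],[0,0,0,0],[0,0,0,0]],
])

```text
clock: 11.4
tool_pos: [0.3726, -0.1273, 0.1001]
orientation: [-67.8, 89.9, -2.3]
force: [-0.0, -0.3, 0.2]
opening: 0.0875
```

```bash
python3 - <<'E'
from h import *
go(.641,-.255,.05,54.7)
s,_=snapshot('side'); p,d=snapshot('top'); np.savez('pics/top5.npz',p=p,d=d,s=s)
a=cv2.resize(p[180:300,230:390],None,fx=4,fy=4,interpolation=cv2.INTER_CUBIC); save('top5',a)
E
```

```text
t 11.40 tcp [ 0.3726 -0.1273  0.1001] jaw 65.5 j6 -125 | shift cm [  5.04 -29.28   5.08] spin 0.188 (or -2.953) jawdir after 54.7 open 0.0875 F [-0.  -0.3  0.2]
```

View pics/top5.png

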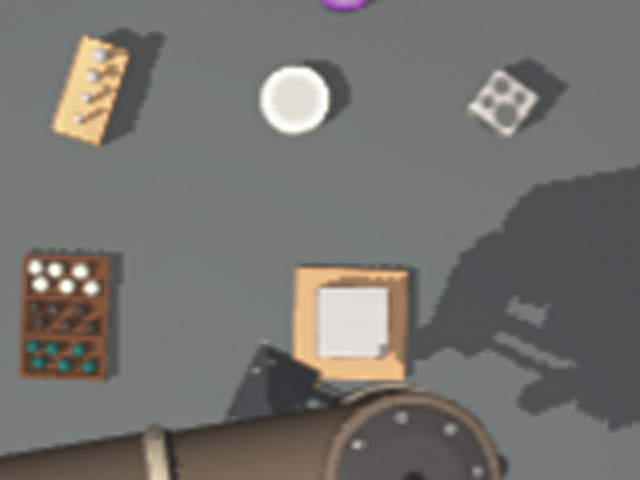

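The block sits on the pad at crop (353,322), about centred. Measuring it now, using the blue channel to separate steel from rubber.

```bash
sed -i 's/else f.mean(2)/else f[...,2] if mode=="blue" else f.mean(2)/' h.py; python3 - <<'E'
from h import *
p=np.load('pics/top5.npz')['p']
print(p[254:270:2,318,:].tolist()[:3], p[260,300:340,2])
for t in(150,165,180): fit('top',p,'block',(.4612,-.135,-1),.012,'blue',r=22,thr=t)
E
```

```text
[[225, 220, 214], [227, 222, 217], [228, 223, 218]] [121 122 122 127 136 138 138 137 143 176 216 215 214 214 214 214 214 214
 214 214 215 214 214 214 215 218 190  95  89  93  90  84  82  82 101 120
 120 106  85  81]
block x 461.9 y -134.2 mm yaw 0.1 miss 0.035
block x 462.1 y -134.7 mm yaw 0.4 miss 0.080
block x 462.4 y -134.7 mm yaw 0.7 miss 0.132
```

move_arm([
  [[0,0,0,0.118],[0,0,0,0.118],[0,-4.8,1.08,0],[0,-4.8,1.08,0],[0,-4.8,1.08,0],[0,-4.8,1.08,0],[0,-4.8,1.08,0],[0,-4.8,1.08,0]],
])

```text
clock: 12.3
tool_pos: [0.6398, -0.2564, 0.098]
orientation: [124.9, 89.9, 176.7]
force: [0.4, 0.7, 0.4]
opening: 0.0875
```

move_arm([
  [[3,0,0,0],[3,0,0,0],[0,0,0,0],[0,0,0,0],[0,0,0,0]],
])

```text
clock: 12.8
tool_pos: [0.639, -0.2552, 0.0412]
orientation: [-75.3, 89.9, -23.5]
force: [-0.6, -0.5, 0.6]
opening: 0.0874
```

```bash
python3 - <<'E'
from h import *
go(.641,-.255,-.02,52)
E
```

```text
t 12.80 tcp [ 0.639  -0.2552  0.0412] jaw 51.8 j6 -123 | shift cm [ 6.12 -0.13  0.13] spin -0.004 (or 3.138) jawdir after 52.0 open 0.0874 F [-0.6 -0.5  0.6]
```

move_arm([
  [[3,-0.1,0.1,0],[2.5,0,0,0],[0.6,0,0,0],[0,0,0,0],[0,0,0,0]],
])

```text
clock: 13.3
tool_pos: [0.6406, -0.255, -0.0193]
orientation: [-67.7, 89.8, -15.9]
force: [-0.1, -0.1, -0.5]
opening: 0.0873
```

move_arm([
  [[0,0,0,0],[0,0,0,0],[0,0,0,0],[0,0,0,0],[0,0,0,0],[0,0,0,0],[0,0,0,0]],
], jaw=3.2)

```text
clock: 14.0
tool_pos: [0.6396, -0.2547, -0.0214]
orientation: [-47.5, 90.0, 4.2]
force: [0.4, 1.3, 0.2]
opening: 0.0401
```

```bash
python3 - <<'E'
from h import *
go(.641,-.255,-.02,52)
E
```

```text
t 14.00 tcp [ 0.6396 -0.2547 -0.0214] jaw 51.7 j6 -123 | shift cm [-0.14 -0.13  0.06] spin -0.005 (or 3.137) jawdir after 52.0 open 0.0401 F [0.4 1.3 0.2]
```

move_arm([
  [[-2,0,0,0],[-4,0,0,-0.131],[-4,0,0,-0.131],[-2,0,0,-0.131],[0,0,0,-0.131],[0,0,0,-0.131],[0,0,0,0],[0,0,0,0]],
])

```text
clock: 14.8
tool_pos: [0.6384, -0.2545, 0.0975]
orientation: [74.7, 89.9, 163.7]
force: [-0.5, -0.4, -4.8]
opening: 0.0397
```

```bash
python3 - <<'E'
from h import *
go(.4612,-.135,.05,89.2)
E
```

```text
t 14.80 tcp [ 0.6384 -0.2545  0.0975] jaw 89.0 j6 -85 | shift cm [ 4.8  17.87 11.7 ] spin -0.003 (or 3.138) jawdir after 89.2 open 0.0397 F [-0.5 -0.4 -4.8]
```

move_arm([
  [[0,3.57,2.35,-0.003],[0,3.57,2.35,0],[0,3.57,2.35,0],[0,3.57,2.35,0],[0,3.57,2.35,0],[3,0,0,0],[0,0,0,0],[0,0,0,0]],
])

```text
clock: 15.6
tool_pos: [0.4623, -0.1355, 0.0689]
orientation: [120.1, 89.9, -150.6]
force: [1.4, -0.2, -5.0]
opening: 0.0398
```

```bash
python3 - <<'E'
from h import *
go(.4615,-.1347,.0156,89.2)
E
```

```text
t 15.60 tcp [ 0.4623 -0.1355  0.0689] jaw 89.3 j6 -98 | shift cm [5.33 0.08 0.08] spin 0.002 (or -3.139) jawdir after 89.2 open 0.0398 F [ 1.4 -0.2 -5. ]
```

move_arm([
  [[2,0.07,0.05,0],[2,0,0,0],[0.7,0,0,0],[0.2,0,0,0],[0,0,0,0],[0,0,0,0]],
])

```text
clock: 16.2
tool_pos: [0.4623, -0.1349, 0.0205]
orientation: [-93.7, 89.9, -4.3]
force: [-0.1, 0.5, -4.4]
opening: 0.0401
```

move_arm([
  [[0.1,0,0,0],[0.1,0,0,0],[0.1,0,0,0],[0,0,0,0],[0,0,0,0]],
])

```text
clock: 16.7
tool_pos: [0.4613, -0.1348, 0.0167]
orientation: [112.9, 90.0, -157.7]
force: [-0.7, -0.3, -5.9]
opening: 0.04
```

```bash
python3 - <<'E'
from h import *
go(.4615,-.1347,.0156,89.2)
E
```

```text
t 16.70 tcp [ 0.4613 -0.1348  0.0167] jaw 89.4 j6 -98 | shift cm [ 0.11 -0.02  0.01] spin 0.004 (or -3.138) jawdir after 89.2 open 0.0400 F [-0.7 -0.3 -5.9]
```

move_arm([
  [[0.1,0,0,0],[0.05,0,0,0],[0,0,0,0],[0,0,0,0]],
])

```text
clock: 17.1
tool_pos: [0.4615, -0.1348, 0.0156]
orientation: [-96.1, 90.0, -6.6]
force: [-2.4, 2.2, 5.3]
opening: 0.0396
```

move_arm([
  [[0,0,0,0],[0,0,0,0],[0,0,0,0],[0,0,0,0],[0,0,0,0],[0,0,0,0]],
], jaw=8.76)

```text
clock: 17.7
tool_pos: [0.4614, -0.1348, 0.0151]
orientation: [-118.8, 90.0, -29.4]
force: [0.1, -0.4, -0.3]
opening: 0.0822
```

move_arm([
  [[-3,0,0,0],[-4,0,0,0],[-4,0,0,0],[0,-4.5,0,0],[0,-4.5,0,0],[0,-4.5,0,0],[0,-4.5,0,0],[0,0,0,0]],
])

```text
clock: 18.5
tool_pos: [0.6455, -0.1367, 0.1232]
orientation: [144.4, 89.9, -126.1]
force: [-0.8, 0.6, -0.3]
opening: 0.0878
```

```bash
python3 - <<'E'
from h import *
s,_=snapshot('side'); p,d=snapshot('top'); np.savez('pics/top6.npz',p=p,d=d,s=s)
a=cv2.resize(p[230:290,270:350],None,fx=6,fy=6,interpolation=cv2.INTER_CUBIC);b=cv2.resize(s[170:280,190:320],None,fx=4,fy=4,interpolation=cv2.INTER_CUBIC)
im=np.zeros((440,1000,3),np.uint8); im[:360,:480]=a; im[:440,480:]=b; save('v6',cv2.resize(im,(800,352)))
go(.6428,-.0874,.04,179)
E
```

```text
t 18.60 tcp [ 0.6414 -0.1366  0.1236] jaw 89.4 j6 -96 | shift cm [ 8.36 -4.93 -0.07] spin -1.564 (or 1.578) jawdir after 179.0 open 0.0877 F [-1.  -0.6 -0.5]
```

View pics/v6.png

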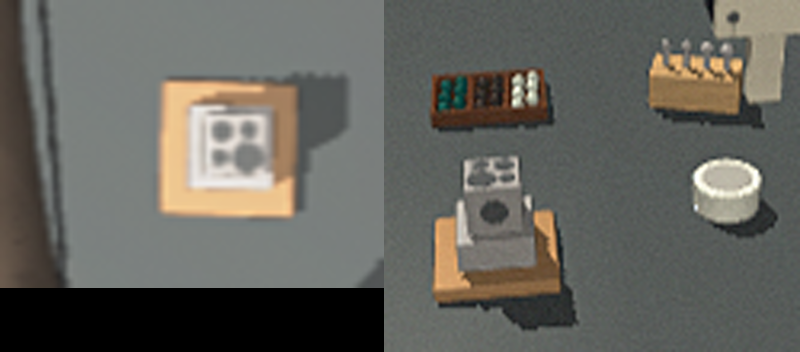

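The cube is on the block and both are upright. I'll overlay the model outlines to judge the centring.

```bash
python3 - <<'E'
from h import *
z=np.load('pics/top6.npz'); 
ims=[]
for n,img,(u0,u1,v0,v1),f in(("top",z['p'],(298,342,240,280),9),("side",z['s'],(194,262,210,272),6)):
    a=cv2.resize(img[v0:v1,u0:u1],None,fx=f,fy=f,interpolation=cv2.INTER_CUBIC)
    for k,q,z0,col in(("pad",(.4612,-.135,-.9),0,(0,0,255)),("block",(.4612,-.135,-.8),.012,(255,0,0)),("cube",(.4612,-.135,-.8),.037,(0,160,0))):
        M=model(k,q[0],q[1],np.radians(q[2]),z0); uv=(proj(n,M)-[u0,v0]+.5)*f-.5
        cv2.polylines(a,[np.round(uv[4:]*16).astype(np.int32)],True,col,1,cv2.LINE_AA,4)
        if n=="side": cv2.polylines(a,[np.round(uv[:4]*16).astype(np.int32)],True,col,1,cv2.LINE_AA,4)
    ims.append(a)
h=max(i.shape[0] for i in ims); save('ov6',np.hstack([np.pad(i,((0,h-i.shape[0]),(0,0),(0,0))) for i in ims]))
E
```

```text
(no output)
```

View pics/ov6.png

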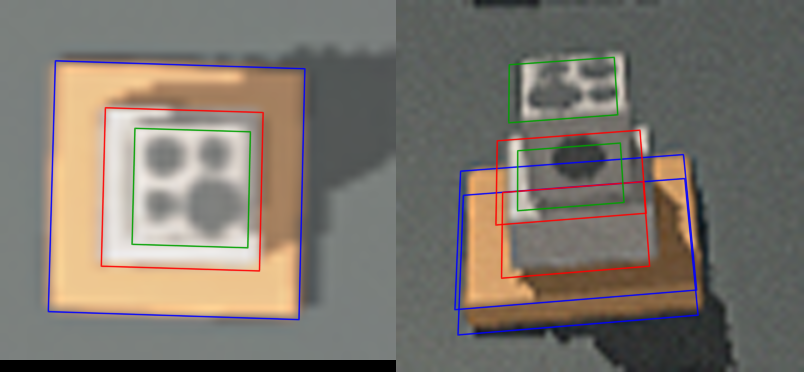

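All three outlines agree within about 1 mm. The side view's constant shift is calibration and affects all three alike. Next is the tin.

move_arm([
  [[0,0,0,-0.142],[0,0,0,-0.142],[0,0,0,-0.142],[0,0,0,-0.142],[0,0,0,-0.142],[0,0,0,-0.142],[0,0,0,-0.142],[0,0,0,-0.142]],
])

```text
clock: 19.4
tool_pos: [0.6402, -0.1366, 0.1257]
orientation: [-123.4, 90.0, 31.5]
force: [0.2, -0.1, 0.2]
opening: 0.0876
```

move_arm([
  [[0,0,0,-0.142],[0,0,0,-0.142],[0,0,0,-0.142],[3,-4.9,0,0],[3,0,0,0],[0,0,0,0],[0,0,0,0]],
])

```text
clock: 20.1
tool_pos: [0.6415, -0.0944, 0.0697]
orientation: [35.7, 89.9, -145.4]
force: [-0.3, -0.2, 1.2]
opening: 0.0875
```

```bash
python3 - <<'E'
from h import *
go(.6428,-.0875,-.022,179)
E
```

```text
t 20.10 tcp [ 0.6415 -0.0944  0.0697] jaw 178.9 j6 -10 | shift cm [ 9.17 -0.69 -0.13] spin -0.001 (or 3.140) jawdir after 179.0 open 0.0875 F [-0.3 -0.2  1.2]
```

move_arm([
  [[3,-0.6,-0.1,0],[3,0,0,0],[2.5,0,0,0],[0.5,0,0,0],[0,0,0,0],[0,0,0,0]],
])

```text
clock: 20.7
tool_pos: [0.6448, -0.0884, -0.0188]
orientation: [-179.6, 89.8, -0.7]
force: [0.6, 0.9, 0.5]
opening: 0.0881
```

```bash
python3 - <<'E'
from h import *
go(.6428,-.0875,-.022,179)
E
```

```text
t 20.70 tcp [ 0.6448 -0.0884 -0.0188] jaw 178.9 j6 -10 | shift cm [ 0.32 -0.08  0.2 ] spin -0.002 (or 3.140) jawdir after 179.0 open 0.0881 F [0.6 0.9 0.5]
```

move_arm([
  [[0.2,-0.1,0.1,0],[0,0,0,0],[0,0,0,0]],
])

```text
clock: 21.0
tool_pos: [0.6426, -0.0869, -0.0222]
orientation: [-170.8, 89.9, 8.1]
force: [0.5, 0.2, 1.2]
opening: 0.0877
```

move_arm([
  [[0,0,0,0],[0,0,0,0],[0,0,0,0],[0,0,0,0],[0,0,0,0],[0,0,0,0],[0,0,0,0]],
], jaw=4.6)

```text
clock: 21.7
tool_pos: [0.6423, -0.087, -0.023]
orientation: [164.9, 90.0, -16.2]
force: [-0.2, 0.5, -0.3]
opening: 0.051
```

move_arm([
  [[-2,0,0,0],[-4,0,0,0],[-4,0,0,0],[-2,0,0,0],[0,0,0,0],[0,0,0,0]],
])

```text
clock: 22.3
tool_pos: [0.642, -0.0869, 0.097]
orientation: [-119.7, 90.0, 59.2]
force: [-0.1, 0.1, -1.4]
opening: 0.0514
```

```bash
python3 - <<'E'
from h import *
go(.462,-.0191,.04,179)
E
```

```text
t 22.30 tcp [ 0.642  -0.0869  0.097 ] jaw 178.9 j6 -11 | shift cm [ 5.7  -6.46 18.12] spin -0.002 (or 3.140) jawdir after 179.0 open 0.0514 F [-0.1  0.1 -1.4]
```

move_arm([
  [[0,-1.3,3.6,0],[0,-1.3,3.6,0],[0,-1.3,3.6,0],[0,-1.3,3.6,0],[0,-1.3,3.6,0],[4,0,0,0],[0,0,0,0],[0,0,0,0]],
])

```text
clock: 23.1
tool_pos: [0.4628, -0.0191, 0.0564]
orientation: [27.1, 89.8, -154.0]
force: [0.9, -0.7, -0.0]
opening: 0.051
```

```bash
python3 - <<'E'
from h import *
go(.462,-.0191,-.023,179)
E
```

```text
t 23.10 tcp [ 0.4628 -0.0191  0.0564] jaw 178.9 j6 -23 | shift cm [ 7.94 -0.01  0.06] spin -0.001 (or 3.140) jawdir after 179.0 open 0.0510 F [ 0.9 -0.7 -0. ]
```

move_arm([
  [[3,0,0,0],[3,0,0,0],[1.2,0,0,0],[0.3,0,0,0],[0,0,0,0],[0,0,0,0]],
])

```text
clock: 23.7
tool_pos: [0.4647, -0.0185, -0.0171]
orientation: [-167.2, 89.9, 11.8]
force: [-0.5, -0.9, -0.1]
opening: 0.0513
```

```bash
python3 - <<'E'
from h import *
go(.462,-.0191,-.023,179)
E
```

```text
t 23.70 tcp [ 0.4647 -0.0185 -0.0171] jaw 178.9 j6 -23 | shift cm [0.59 0.07 0.27] spin -0.002 (or 3.140) jawdir after 179.0 open 0.0513 F [-0.5 -0.9 -0.1]
```

move_arm([
  [[0.2,0.05,0.2,0],[0.1,0,0,0],[0,0,0,0],[0,0,0,0],[0,0,0,0]],
])

```text
clock: 24.2
tool_pos: [0.4616, -0.019, -0.0208]
orientation: [-161.9, 90.0, 17.1]
force: [0.5, 0.4, -2.0]
opening: 0.0512
```

```bash
python3 - <<'E'
from h import *
go(.462,-.0191,-.023,179)
E
```

```text
t 24.20 tcp [ 0.4616 -0.019  -0.0208] jaw 178.9 j6 -23 | shift cm [ 0.22  0.01 -0.04] spin -0.001 (or 3.140) jawdir after 179.0 open 0.0512 F [ 0.5  0.4 -2. ]
```

move_arm([
  [[0.1,0,0,0],[0.1,0,0,0],[0,0,0,0],[0,0,0,0]],
])

```text
clock: 24.6
tool_pos: [0.4615, -0.0191, -0.023]
orientation: [20.7, 90.0, -160.4]
force: [0.7, -0.1, -1.3]
opening: 0.0511
```

move_arm([
  [[0,0,0,0],[0,0,0,0],[0,0,0,0],[0,0,0,0],[0,0,0,0]],
], jaw=8.76)

```text
clock: 25.1
tool_pos: [0.4616, -0.0191, -0.0229]
orientation: [-150.3, 90.0, 28.6]
force: [0.1, 0.1, -0.5]
opening: 0.0844
```

move_arm([
  [[-3,0,0,0],[-4,0,0,0],[-4,0,0,0],[-2,0,0,0],[0,2,-3.8,0],[0,2,-3.8,0],[0,2,-3.8,0],[0,2,-3.8,0]],
])

```text
clock: 25.9
tool_pos: [0.6134, -0.1029, 0.1071]
orientation: [-154.5, 90.0, 24.4]
force: [0.9, 2.2, -0.0]
opening: 0.0875
```

move_arm([
  [[0,2,-3.8,0],[0,0,0,-0.144],[0,0,0,-0.144],[0,0,0,-0.144],[0,0,0,-0.144],[0,0,0,-0.144],[0,0,0,-0.144]],
])

```text
clock: 26.6
tool_pos: [0.6494, -0.1227, 0.1067]
orientation: [-51.0, 90.0, 177.8]
force: [-0.3, -0.7, 1.4]
opening: 0.0874
```

move_arm([
  [[0,0,0,-0.144],[0,0,0,-0.144],[0,0,0,-0.144],[0,0,0,0],[0,0,0,0]],
])

```text
clock: 27.1
tool_pos: [0.6495, -0.1227, 0.1069]
orientation: [-74.7, 90.0, 178.2]
force: [-0.2, -0.1, 0.1]
opening: 0.0878
```

```bash
python3 - <<'E'
from h import *
p,d=snapshot('top'); np.savez('pics/top7.npz',p=p,d=d)
go(.6468,.0789,.04,72.8)
fit('top',p,'tin',(.462,-.019,0),thr=160)
save('top7',cv2.resize(p[170:300,190:390],None,fx=4,fy=4,interpolation=cv2.INTER_CUBIC))
E
```

```text
t 27.15 tcp [ 0.6495 -0.1227  0.1069] jaw -107.1 j6 67 | shift cm [  6.69  -6.22 -19.18] spin 0.002 (or -3.139) jawdir after -107.2 open 0.0879 F [ 0.3 -1.3 -0.2]
tin x 458.8 y -20.9 mm yaw 8.7 miss 0.146
```

View pics/top7.png

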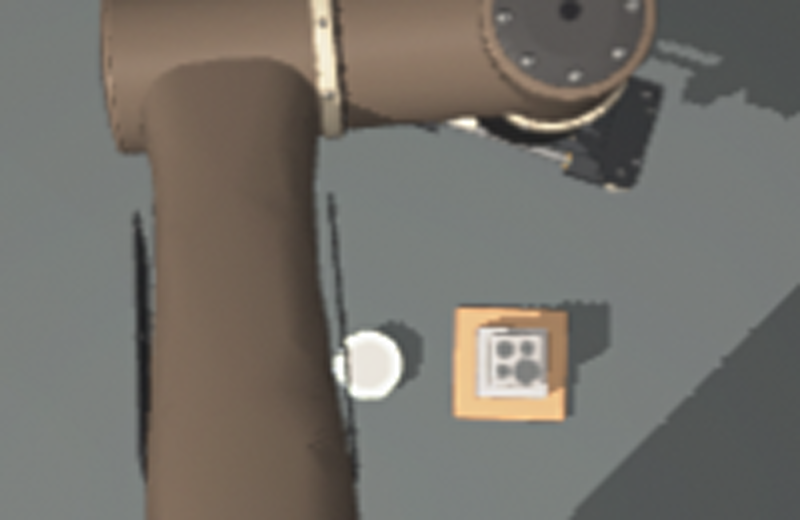

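The tin stands at crop (370,365), between the tray and the pad but partly hidden by the cable, so I'll measure it later. On to the stand.

move_arm([
  [[0,-1.55,-4.7,0],[0,-1.55,-4.7,0],[0,-1.55,-4.7,0],[0,-1.55,-4.7,0],[3,0,-0.3,0],[0,0,0,0],[0,0,0,0]],
])

```text
clock: 27.85
tool_pos: [0.645, 0.0776, 0.0768]
orientation: [-42.3, 89.9, -149.2]
force: [0.5, 0.0, 0.9]
opening: 0.0878
```

```bash
python3 - <<'E'
from h import *
go(.6468,.0789,-.023,72.8)
E
```

```text
t 27.85 tcp [0.645  0.0776 0.0768] jaw -106.9 j6 49 | shift cm [ 9.98  0.14 -0.2 ] spin 0.005 (or -3.137) jawdir after -107.2 open 0.0878 F [0.5 0.  0.9]
```

move_arm([
  [[3,0.1,-0.1,0.005],[3,0,0,0],[3,0,0,0],[0.6,0,0,0],[0,0,0,0],[0,0,0,0]],
])

```text
clock: 28.45
tool_pos: [0.6483, 0.0784, -0.017]
orientation: [118.4, 89.9, 11.3]
force: [0.1, 0.1, 0.6]
opening: 0.0876
```

```bash
python3 - <<'E'
from h import *
go(.6468,.0789,-.023,72.8)
E
```

```text
t 28.45 tcp [ 0.6483  0.0784 -0.017 ] jaw -107.2 j6 49 | shift cm [ 0.6  -0.16 -0.  ] spin 0.001 (or -3.141) jawdir after -107.2 open 0.0876 F [0.1 0.1 0.6]
```

move_arm([
  [[0.3,-0.05,0,0],[0,0,0,0],[0,0,0,0]],
])

```text
clock: 28.75
tool_pos: [0.6467, 0.0791, -0.0211]
orientation: [128.5, 89.9, 21.3]
force: [0.3, -0.2, 0.8]
opening: 0.0874
```

move_arm([
  [[0,0,0,0],[0,0,0,0],[0,0,0,0],[0,0,0,0],[0,0,0,0],[0,0,0,0],[0,0,0,0]],
], jaw=3.3)

```text
clock: 29.45
tool_pos: [0.6463, 0.0789, -0.022]
orientation: [-44.5, 90.0, -151.6]
force: [0.3, 0.2, 0.4]
opening: 0.0397
```

move_arm([
  [[-2,0,0,0],[-4,0,0,0],[-4,0,0,-0.145],[-2,0,0,-0.145],[-2,0,0,0],[0,0,0,0],[0,0,0,0]],
])

```text
clock: 30.15
tool_pos: [0.646, 0.079, 0.1176]
orientation: [-152.0, 90.0, 117.5]
force: [-0.3, 1.0, -2.3]
opening: 0.0398
```

```bash
python3 - <<'E'
from h import *
go(.460,-.251,.05,89.3)
E
```

```text
t 30.15 tcp [0.646  0.079  0.1176] jaw -90.5 j6 65 | shift cm [  6.75 -18.19  33.22] spin 0.003 (or -3.139) jawdir after -90.7 open 0.0398 F [-0.3  1.  -2.3]
```

move_arm([
  [[0,-2.27,4.15,0],[0,-2.27,4.15,0],[0,-2.27,4.15,0],[0,-2.27,4.15,0],[0,-2.27,4.15,0],[0,-2.27,4.15,0],[0,-2.27,4.15,0],[0,-2.27,4.15,0]],
])

```text
clock: 30.95
tool_pos: [0.4596, -0.2525, 0.1165]
orientation: [-105.2, 89.9, 164.3]
force: [0.1, -0.2, -2.4]
opening: 0.0399
```

move_arm([
  [[3,0,0,0],[3,0,0,0],[0,0,0,0],[0,0,0,0],[0,0,0,0]],
])

```text
clock: 31.45
tool_pos: [0.4628, -0.2514, 0.0589]
orientation: [62.7, 89.9, -27.8]
force: [1.2, 0.5, -1.6]
opening: 0.0397
```

```bash
python3 - <<'E'
from h import *
go(.4604,-.2509,-.022,89.5)
p,d=snapshot('top'); np.savez('pics/top8.npz',p=p,d=d)
for t in(150,170): fit('top',p,'tin',(.462,-.019,0),thr=t)
E
```

```text
t 31.45 tcp [ 0.4628 -0.2514  0.0589] jaw -90.5 j6 97 | shift cm [ 8.09 -0.24 -0.05] spin 0.001 (or -3.141) jawdir after -90.5 open 0.0397 F [ 1.2  0.5 -1.6]Traceback (most recent call last):
  File "<stdin>", line 4, in <module>
  File "h.py", line 48, in fit
    i=max(lab,key=lambda i:st[i,4]); m=(L==i).astype(np.uint8)
ValueError: max() iterable argument is empty
```

At this grip height the gripper body would come down level with the cube's top and right beside it. So I'll set the stand down in the clear and regrip about 10 mm higher first.

move_arm([
  [[0,4,1.5,0],[0,4,1.5,0],[0,2,0,0],[3,0,0,0],[3,0,0,0],[1.2,0,0,0],[0,0,0,0],[0,0,0,0]],
])

```text
clock: 32.3
tool_pos: [0.5626, -0.2825, -0.0125]
orientation: [65.5, 89.9, -25.0]
force: [0.9, -0.3, -0.6]
opening: 0.0397
```

move_arm([
  [[0,0,0,0],[0.2,0,0,0],[0.2,0,0,0],[0,0,0,0],[0,0,0,0],[0,0,0,0]],
])

```text
clock: 32.9
tool_pos: [0.5616, -0.2824, -0.0179]
orientation: [62.3, 90.0, -28.2]
force: [0.6, -0.2, -1.9]
opening: 0.0396
```

```bash
python3 - <<'E'
from h import *
go(.56,-.28,-.022,89.5)
E
```

```text
t 32.90 tcp [ 0.5616 -0.2824 -0.0179] jaw -90.5 j6 98 | shift cm [ 0.41 -0.16 -0.24] spin -0.000 (or 3.141) jawdir after -90.5 open 0.0396 F [ 0.6 -0.2 -1.9]
```

move_arm([
  [[0.2,0,0,0],[0.2,0,0,0],[0,0,0,0],[0,0,0,0]],
])

```text
clock: 33.3
tool_pos: [0.5616, -0.2824, -0.022]
orientation: [24.2, 90.0, -66.3]
force: [-0.3, -0.3, -1.4]
opening: 0.04
```

move_arm([
  [[0,0,0,0],[0,0,0,0],[0,0,0,0],[-0.4,0,0,0],[-0.4,0,0,0],[0,0,0,0]],
], jaw=6)

```text
clock: 33.9
tool_pos: [0.5622, -0.2826, -0.013]
orientation: [74.2, 89.9, -16.3]
force: [0.3, -0.5, -0.4]
opening: 0.0595
```

move_arm([
  [[0,0,0,0],[0,0,0,0],[0,0,0,0],[0,0,0,0],[0,0,0,0],[0,0,0,0]],
], jaw=3.3)

```text
clock: 34.5
tool_pos: [0.5615, -0.2823, -0.0141]
orientation: [-106.8, 90.0, 162.7]
force: [-0.5, -0.2, -0.5]
opening: 0.0399
```

```bash
python3 - <<'E'
from h import *
go(.56,-.28,-.022,89.5)
E
```

```text
t 34.50 tcp [ 0.5615 -0.2823 -0.0141] jaw -90.5 j6 98 | shift cm [ 0.79 -0.15 -0.23] spin -0.000 (or 3.141) jawdir after -90.5 open 0.0399 F [-0.5 -0.2 -0.5]
```

move_arm([
  [[-2,0,0,0],[-4,0,0,0],[-2,0,0,0],[0,0,0,0],[0,0,0,0]],
])

```text
clock: 35.0
tool_pos: [0.5614, -0.2822, 0.066]
orientation: [133.8, 90.0, 43.2]
force: [-0.7, -0.6, -2.4]
opening: 0.0398
```

```bash
python3 - <<'E'
from h import *
go(.4604,-.2509,-.014,89.5)
s,_=snapshot('side'); p,d=snapshot('top'); np.savez('pics/top9.npz',p=p,d=d,s=s)
try:
  for t in(150,170): fit('top',p,'tin',(.462,-.019,0),thr=t)
except Exception as e: print(e)
save('side9',cv2.resize(s[150:350,190:390],None,fx=3,fy=3,interpolation=cv2.INTER_CUBIC))
E
```

```text
t 35.00 tcp [ 0.5614 -0.2822  0.066 ] jaw -90.5 j6 98 | shift cm [  8.   -10.13  -3.03] spin -0.000 (or 3.141) jawdir after -90.5 open 0.0398 F [-0.7 -0.6 -2.4]
tin x 459.0 y -14.4 mm yaw 13.9 miss 0.532
tin x 459.6 y -14.8 mm yaw -10.1 miss 0.617
```

View pics/side9.png

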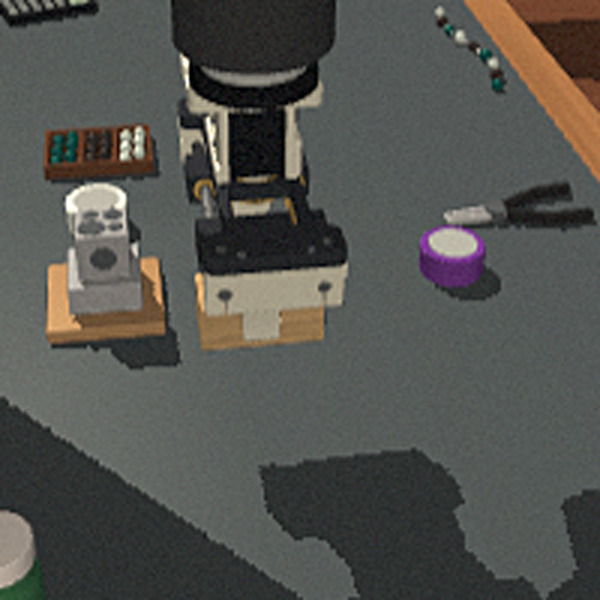

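The stand is held level at crop (262,320), and the stack is upright at (105,250). Carrying the stand to its place.

move_arm([
  [[0,-4,-1.2,0],[0,-4,-1.2,0],[0,-2.1,-0.6,0],[3,0,0,0],[1,0,0,0],[0,0,0,0],[0,0,0,0],[0,0,0,0]],
])

```text
clock: 35.9
tool_pos: [0.4617, -0.2517, 0.0265]
orientation: [61.4, 90.0, -29.1]
force: [-0.2, -0.2, -1.2]
opening: 0.0398
```

```bash
python3 - <<'E'
from h import *
go(.4604,-.2509,-.014,89.5)
E
```

```text
t 35.90 tcp [ 0.4617 -0.2517  0.0265] jaw -90.5 j6 97 | shift cm [ 4.05 -0.13 -0.08] spin 0.000 (or -3.141) jawdir after -90.5 open 0.0398 F [-0.2 -0.2 -1.2]
```

move_arm([
  [[2,-0.05,-0.08,0],[1.5,0,0,0],[0.2,0,0,0],[0,0,0,0],[0,0,0,0],[0,0,0,0]],
])

```text
clock: 36.5
tool_pos: [0.4611, -0.2508, -0.01]
orientation: [78.6, 89.9, -11.9]
force: [0.3, -0.0, -1.5]
opening: 0.0396
```

```bash
python3 - <<'E'
from h import *
go(.4604,-.2509,-.014,89.5)
E
```

```text
t 36.50 tcp [ 0.4611 -0.2508 -0.01  ] jaw -90.5 j6 97 | shift cm [ 0.4  -0.07  0.01] spin 0.000 (or -3.141) jawdir after -90.5 open 0.0396 F [ 0.3 -0.  -1.5]
```

move_arm([
  [[0.15,0,0,0],[0.15,0,0,0],[0.05,0,0,0],[0,0,0,0],[0,0,0,0]],
])

```text
clock: 37.0
tool_pos: [0.4605, -0.2507, -0.0141]
orientation: [69.5, 90.0, -21.0]
force: [-0.9, 2.3, 5.1]
opening: 0.0397
```

move_arm([
  [[0,0,0,0],[0,0,0,0],[0,0,0,0],[0,0,0,0],[0,0,0,0]],
], jaw=6.5)

```text
clock: 37.5
tool_pos: [0.4603, -0.2507, -0.0145]
orientation: [-88.3, 90.0, -178.8]
force: [0.3, -0.2, 0.2]
opening: 0.0646
```

move_arm([
  [[-2,0,0,0],[-4,0,0,0],[-4,0,0,0],[-4,0,0,0],[0,0,4.5,0],[0,0,4.5,0],[0,0,4.5,0],[0,0,4.5,0]],
])

```text
clock: 38.3
tool_pos: [0.4587, -0.4323, 0.1258]
orientation: [72.1, 90.0, -18.3]
force: [1.1, 0.3, 0.2]
opening: 0.0654
```

move_arm([
  [[0,0,4.5,0],[0,0,4.5,0],[0,0,4.5,0],[0,0,4.5,0],[0,0,0,0],[0,0,0,0]],
])

```text
clock: 38.9
tool_pos: [0.4562, -0.6114, 0.1238]
orientation: [-135.3, 89.9, 134.0]
force: [-0.1, 0.5, -0.1]
opening: 0.0649
```

```bash
python3 - <<'E'
from h import *
go(.4604,-.2509,-.014,89.5)
s,_=snapshot('side'); p,d=snapshot('top'); np.savez('pics/top10.npz',p=p,d=d,s=s)
for f in(lambda:fit('top',p,'pad',(.4612,-.135,-1),0,'warm',r=20),lambda:fit('top',p,'tray',(.463,.097,-1),0,'warm'),lambda:fit('top',p,'tin',(.462,-.019,0),thr=150,r=16),lambda:fit('top',p,'tin',(.462,-.019,0),thr=170,r=16),lambda:fit('top',p,'stand',(.4604,-.251,-.5),0,'warm',r=18)):
  try: f()
  except Exception as e: print(e)
save('top10',cv2.resize(p[200:300,220:420],None,fx=4,fy=4,interpolation=cv2.INTER_CUBIC))
E
```

```text
t 38.90 tcp [ 0.4562 -0.6114  0.1238] jaw -90.6 j6 128 | shift cm [ 13.84   0.13 -36.03] spin -0.002 (or 3.139) jawdir after -90.5 open 0.0649 F [-0.1  0.5 -0.1]
pad x 461.1 y -134.8 mm yaw -1.2 miss 0.072
tray x 462.8 y 96.8 mm yaw -0.7 miss 0.015
tin x 458.8 y -18.7 mm yaw 5.8 miss 0.135
tin x 458.1 y -19.3 mm yaw -3.0 miss 0.093
stand x 461.1 y -250.8 mm yaw -0.9 miss 0.024
```

View pics/top10.png

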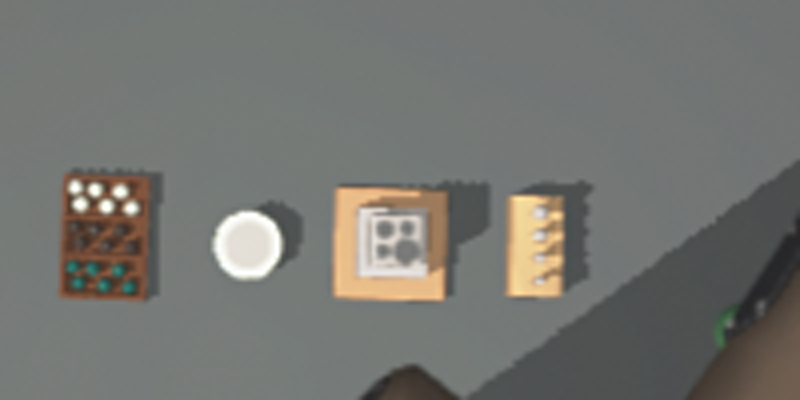

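```bash
python3 - <<'E'
from h import *
z=np.load('pics/top10.npz'); p,d,s=z['p'],z['d'],z['s']
measure('top',p,d,dict(tin=(282,260.5,.04,.015,.04)))
z0=np.load('pics/top0.npz'); measure('top',z0['p'],z0['d'],dict(tin_start=(304,205,.04,.015,.04)))
ims=[]
for n,img,(u0,u1,v0,v1),f in(("top",p,(270,330,244,280),7),("side",s,(194,252,190,272),6)):
    a=cv2.resize(img[v0:v1,u0:u1],None,fx=f,fy=f,interpolation=cv2.INTER_CUBIC)
    for k,q,zz,col in(("pad",(.4612,-.135,-.9),0,(0,0,255)),("tin",(.462,-.0191,0),0,(255,0,0)),("tray",(.4629,.0968,-.8),0,(0,255,0))):
        M=model(k,*q[:2],np.radians(q[2]),zz); uv=(proj(n,M)-[u0,v0]+.5)*f-.5
        for h in(uv[:len(uv)//2],uv[len(uv)//2:]): cv2.polylines(a,[np.round(h*16).astype(np.int32)],True,col,1,cv2.LINE_AA,4)
    ims.append(a)
h=max(i.shape[0] for i in ims); save('ov10',np.hstack([np.pad(i,((0,h-i.shape[0]),(0,0),(0,0))) for i in ims]))
E
```

```text
tin c [459.6 -21.2] size [48.1 51.6] ang 1.1 n 213 z [0.019  0.0259 0.0331] mean [ 0.459  -0.0205]
tin_start c [641.6 -86.8] size [49.  52.1] ang 0.6 n 209 z [0.0196 0.0259 0.033 ] mean [ 0.6419 -0.088 ]
```

View pics/ov10.png

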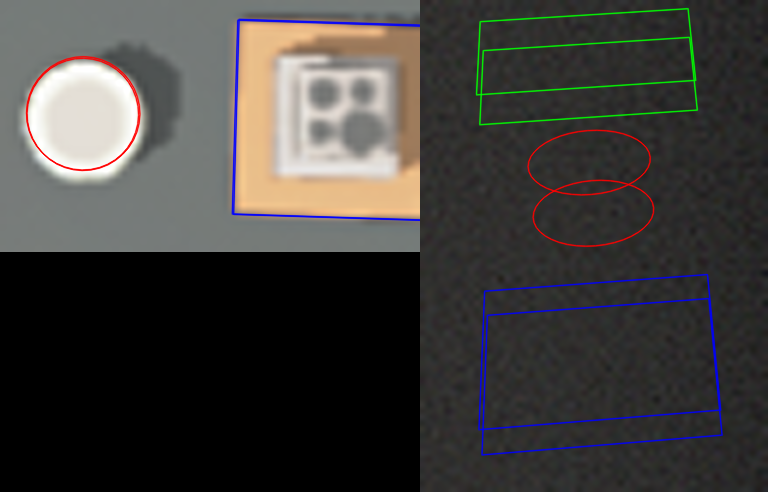

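The overlay shows the tin at (84,119) against its ideal (83,114). That is about 2 mm off the line and within 1–2 mm of halfway. Pad and stand fit to about 1 mm, and the arm is clear. Handing in.

```bash
python3 -c "
from h import *
print(get_obs()['clock'], close_job())"
```

```text
the job is handed in; nothing more can be done
39.0 None
```

The bench is set up and the job was handed in at 39.0 s, with the gripper clear of everything; no verdict is reported. I placed the block on the pad, the cube on the block, the tin between tray and pad, and the stand on the pad's far side, in that order.

**Last checks (top camera):**

| Thing | Where it measured |
|---|---|
| Block on pad | about 1 mm from centre, within about 1.5° of square |
| Cube on block | overlay about 1 mm from centre |
| Stand | (461, −251) mm, 116 mm from the pad's centre, long sides across the row within about 1° |
| Tin | (459, −20) mm; the ideal is (462, −19), so about 2–3 mm off the line and 1 mm off halfway |

**What disagreed or went unchecked:**
- **Tool height:** the reported tool height read about 30 mm below the real finger ends. My first close therefore passed over the block without touching it. I measured the offset from the pictures and allowed for it afterwards.
- **Stand regrip:** I regripped the stand 8 mm higher before placing it, so the gripper body would clear the cube.
- **Tin position:** the arm let go of the tin at x = 462 mm, but the camera puts it at 459 mm. I left it.
- **Final side view:** the arm blocked the side camera in the last picture, so the final layout was checked from above only. I saw nothing disturb the pliers, calculator or jar, but did not remeasure them at the end.

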